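# Dispense one tube cap and nudge it onto the card

## Task

Press the cap dispenser's plunger all the way down once and let it spring back up, so that a single tube cap is pushed out onto the bench. Then gently nudge that cap along the bench with the fingers until it lies flat and wholly on the white card. Do not pinch or lift the cap, let no second cap out, and leave the jar, beaker and tube rack where they stand.

Things in the scene. Friction and masses are not known exactly. Their poses are not given: they have to be found in the camera images.
- dispenser: cap dispenser, fixed: a clear square magazine (44 x 44 mm, 46 mm high, open top) holding three stacked caps; behind it (-x) a white housing from x = -22 to -132 mm, 66 mm wide, 55 mm high. Origin: magazine's vertical axis at bench level; z up; +x points out of the outlet. Foot rails 6 mm high reach y = +-28 mm. The outlet is a slot 18 mm high at the foot of the magazine's +x face.
- outlet (a point): middle of the outlet slot, 22 mm from the magazine's axis, 7 mm above the bench. Pressing the plunger fully makes a pusher slide the lowest cap out along the dispenser's +x onto the bench, to about 76 mm from the magazine's axis (54 mm beyond this point). As the plunger rises the pusher retracts and the next cap drops down.
- plunger_top (a point): centre of the top face of the plunger's round grey button, 38 mm in diameter, 12 mm thick; it lies over the housing, 50 mm behind the magazine's axis (dispenser -x), 100 mm above the bench when up. It is pressed straight down.
- plunger (a joint): how far the plunger is pressed, m: 0 up (spring-returned), 0.026 fully down against its stop. The spring takes about 2.5 N at first and 8 N fully down.
- cap1_center (a point): tube cap, an upright ribbed teal plastic disc 35 mm in diameter and 14 mm high, about 12 g; the point is its centre, half-way up. The lowest of the three in the magazine at the start: the one that the plunger pushes out.
- cap1: the same lowest cap; origin at the centre of its underside, z up through its top.
- cap2_center (a point): tube cap, an upright ribbed teal plastic disc 35 mm in diameter and 14 mm high, about 12 g; the point is its centre, half-way up. Second from below; stays in the magazine.
- cap3_center (a point): tube cap, an upright ribbed teal plastic disc 35 mm in diameter and 14 mm high, about 12 g; the point is its centre, half-way up. Top of the stack; stays in the magazine.
- card: white square card, 90 mm by 90 mm, under 1 mm thick, taped flat on the bench to one side of the outlet (either side), level enough that a cap slides onto it freely. Origin at its centre, x and y along its edges, z up.
- jar: small closed amber jar, 46 mm in diameter, 58 mm high, standing on the other side of the outlet from the card; origin at the centre of its underside.
- beaker: empty glass beaker, 60 mm in diameter at the rim, 80 mm high, standing farther off on the right; origin at the centre of its underside.
- rack: teal tube rack, 100 mm in its x by 200 mm in its y, 60 mm high, with capped tubes to 115 mm, standing at the left; origin at the centre of its underside.
Things that resemble listed ones, but are neither listed nor needed, are in the scene too. What is meant by the dispenser is not black, and is the larger of those in its own colour. What is shaped like the part that bears cap3_center but brown is not meant.

How it is judged:
On the way, in this order (a step that is already met when the one before it is completed fails the run):
1. the plunger is pressed fully down (value of joint plunger above 0.023 m), for 0.05 s.
2. the plunger is back up, with one cap lying outside the outlet (value of joint plunger below 0.003 m and x of cap1_center in the frame of dispenser above 0.05 m), for 0.1 s.
3. the cap lies flat, at rest, on the card (x of cap1_center in the frame of card between -0.03 and 0.03 m and y of cap1_center in the frame of card between -0.03 and 0.03 m and height (world z) of cap1_center below 0.012 m and angle between cap1's own z axis and vertical below 0.15 rad and linear speed of cap1 below 0.01 m/s), for 0.2 s.
At the end, for the whole second after the job is handed in: the ejected cap lies flat on the bench (within 0.15 rad), at rest (under 10 mm/s), its centre within 30 mm of the card's centre along both of the card's edges; the plunger is up (within 3 mm); the other two caps are still in the magazine, within 12 mm of its axis (all of step 3 and value of joint plunger below 0.003 m and horizontal distance between each of cap2_center, cap3_center and dispenser below 0.012 m and height (world z) of cap3_center below 0.045 m); the robot touches nothing.
It fails at once if a second cap is pushed out of the magazine (x of cap2_center in the frame of dispenser above 0.012 m).
It fails at once if the cap is lifted (its centre more than 30 mm above the bench) (height (world z) of cap1_center above 0.03 m).
It fails at once if the cap is pinched or pressed hard (over 15 N) by the fingers (contact force between the fingers and cap1 above 15 N).
It fails at once if the jar, beaker or tube rack is moved by more than 15 mm (distance of any of jar, beaker, rack from where it was at the start of the episode above 0.015 m).
It also fails if it takes over 43 s, if anything falls off the work surface, if the arm or the gripper's body presses on something with over 40 N, if the wrist force passes 120 N, or if a joint passes its speed limit or range.

## Robot

A 6-joint arm with a two-finger parallel gripper is mounted at the origin on the work surface. World frame = base frame: x ahead of the robot, y to its left, z up, the work surface at z = 0. Lengths are in m, angles in rad, forces in N, time in s.
With the tool pointing down it reaches from about 0.25 to 0.775 m from the base axis. Payload 8.9 kg.
Tool frame: the origin (TCP) lies at the very end of the fingers, on their centre line; the grasp point (between the pads) lies env.hold_point_z behind it (env.hold_point_z is the distance from the TCP to the grasp point, in m); z points along the fingers, y is the line along which they close (so a half turn about z gives the same grasp; the last joint's range is limited). The gripper opens to 85 mm and grips with 20 to 120 N. Pads are 22 mm wide; open, the fingers measure 114 mm over their backs; the gripper's body (76 mm by 85 mm) begins 54 mm behind the grasp point. The pads swing forward as they close: fully open they stand 13 mm farther back than shut.
Start: joints at [-1.324, 0.291, -0.153, 1.127, 0, 1.431], TCP at [0.198, -0.486, 0.231] pointing down, gripper open.
Joint ranges: [-2.52, 2.52], [-0.91, 1.74], [-1.3, 1.37], [-1.96, 2.02], [-1.52, 1.47], [-3.14, 3.14]. Speed limits (rad/s): [2.22, 2.22, 2.79, 3.14, 3.14, 3.14].

## Interface

Orientations are given as a unit quaternion [w, x, y, z].
In Python, from rig import env, kin, vision, workorder, telemetry gives the robot as it stands. The module is installed in compiled form; this text tells all that it offers. Calls block until the motion is done:
- env.move_to(position, orientation): joint-space move of the TCP to a pose.
- env.line_to(position, rotation=None, v=0.15, force_limit=None): straight line of the TCP; rotation=None keeps the orientation; v is the mean speed in m/s. With force_limit (N) it stops when the force on the tool has changed by that much, and returns True; else False.
- env.set_joints(angles): joint-space move.
- env.command_gripper(opening, newtons=None): finger opening in m; newtons is the grip in N (None keeps the last); returns when the fingers have stopped.
- env.hold(seconds).
- kin.inverse_kinematics(position, orientation): joint angles nearest the present ones, or None.
- vision.grab_frame(name): name is "side" or "top" or "wrist"; returns the picture (480x640x3 uint8, blue, green, red); there is no depth.
- vision.get_calibration(name): a dict with "fovy" (degrees; the focal length in pixels is half the picture's height over the tangent of half this angle, whatever the lens; pixels are square), "cx", "cy" (the principal point, pixels), "R" (3x3) and "t" (3): a world point X has camera coordinates R X + t. Camera axes: x right, y down, z forward; pixel columns grow to the right and rows downward; lengths in m; the calibration is good to about 2 mm. The wrist camera is an equidistant fisheye: a pixel r from the principal point sees the ray r / f radians off the axis. A picture is of the moment at which its call begins: read the wrist's pose just before it. get_calibration takes no time and is no camera call; for the wrist camera it gives the pose at the moment of the call.
A pose or a line that the arm cannot do raises env.PlanningError and nothing moves.
- workorder.finish_job(): hands the job in; it is judged then, once.
Trained networks look in the newest picture that a camera, given by its name, has taken for a name from the list of things; names that differ only in an ending like _2 or _b are one class to them, and where a whole thing is asked for, a point or a joint stands for the part that bears it (a point fixed in the world has none). Each returns a list of dicts, best first, with "p" (0 to 1); they miss things now and then, are a little off and sometimes report something else, mostly with a low value. They report only what shows in the picture. A call takes as long as a camera call. They do not tell look-alikes from the thing itself.
- vision.recognise(camera, target): "box" ([centre column, centre row, width, height] in pixels, round what is visible of it).
- vision.masks_of(camera, target): "region" (480x640 bool, what is visible of it) and "box" ([centre column, centre row, width, height] in pixels, round what is visible of it).
Readings, each from a call of its own:
- telemetry.read_time(): time.
- telemetry.read_qpos(): joint angles.
- telemetry.read_qvel(): joint speeds.
- telemetry.read_effort(): joint torques, N m.
- telemetry.read_eef_pos(): TCP position.
- telemetry.read_orientation(): TCP orientation.
- telemetry.read_wrist_force(): force on the tool from outside, world axes, zero at the start.
- telemetry.read_ft_torque(): the same for the moment, N m.
- telemetry.read_opening(): finger opening in m.
- telemetry.read_gripper_force(): force on a finger pad.
Only numpy, scipy, OpenCV 4.12 (cv2) and the standard library are available. Lean on these libraries where they do the work, as an engineer would, in place of code of your own. Each camera call takes 0.05 s, during which the arm holds its last target. There are 200 camera calls.

## Working session

There is one attempt and no reset: what is moved stays moved. The work goes in short steps, each a Python script; the robot and the scene stay as the last script left them, time stands still between calls to the robot, and variables do not carry over. Pictures are saved under pics/ and viewed, at most 10 in all, crops included, and the job is handed in when it is done.

```bash
mkdir -p pics
cat > h.py <<'E'
import numpy as np, cv2
from rig import env, kin, vision, workorder, telemetry
def ray(cam,u,v,c=None):
    c=c or vision.get_calibration(cam); R=np.array(c["R"]);t=np.array(c["t"])
    f=240/np.tan(np.radians(c["fovy"])/2); x,y=(u-c["cx"]),(v-c["cy"])
    if cam=="wrist":
        r=np.hypot(x,y)+1e-9; th=r/f; d=np.array([x/r*np.sin(th),y/r*np.sin(th),np.cos(th)])
    else: d=np.array([x/f,y/f,1])
    return -R.T@t, R.T@d
def at_z(cam,u,v,z,c=None):
    o,d=ray(cam,u,v,c); return o+d*(z-o[2])/d[2]
def proj(cam,X):
    c=vision.get_calibration(cam); p=np.array(c["R"])@X+np.array(c["t"]); f=240/np.tan(np.radians(c["fovy"])/2)
    return p[:2]/p[2]*f+[c["cx"],c["cy"]]
E
python3 - <<'E'
from h import *
for c in("top","side"):
    im=vision.grab_frame(c); cv2.imwrite(f"pics/{c}0.png",im)
    k=vision.get_calibration(c); print(c,k["fovy"],(-np.array(k["R"]).T@k["t"]).round(3))
    for n in("dispenser","plunger_top","cap3_center","card","jar","beaker","rack"):
        for d in vision.recognise(c,n)[:4]:
            b=d["box"]; print(n,round(d["p"],2),np.round(b),at_z(c,b[0],b[1],0).round(3))
print(telemetry.read_time(),env.hold_point_z)
E
```

```text
top 57.519839341399454 [0.421 0.049 0.919]
dispenser 0.93 [445. 333.  52.  81.] [ 0.373 -0.18   0.   ]
dispenser 0.82 [291. 302.  33.  54.] [0.445 0.136 0.   ]
dispenser 0.57 [358. 301.  32.  82.] [ 0.443 -0.005  0.   ]
plunger_top 0.83 [361. 300.  24.  24.] [ 0.445 -0.01   0.   ]
plunger_top 0.77 [449. 330.  22.  23.] [ 0.379 -0.189  0.   ]
plunger_top 0.74 [286. 297.  14.  10.] [0.455 0.145 0.   ]
cap3_center 0.77 [339. 210.  20.  15.] [0.638 0.028 0.   ]
cap3_center 0.75 [357. 301.  30.  74.] [ 0.442 -0.003  0.   ]
cap3_center 0.71 [141. 244. 120.  71.] [0.578 0.454 0.   ]
cap3_center 0.53 [358. 272.  15.  18.] [ 0.503 -0.007  0.   ]
card 0.57 [425. 237.  49.  51.] [ 0.573 -0.153  0.   ]
jar 0.84 [297. 236.  21.  26.] [0.584 0.12  0.   ]
beaker 0.57 [522. 192.  42.  32.] [ 0.666 -0.367  0.   ]
beaker 0.4 [361. 302.  34.  82.] [ 0.441 -0.01   0.   ]
rack 0.68 [358. 300.  37.  83.] [ 0.444 -0.004  0.   ]
rack 0.61 [140. 245. 125.  71.] [0.574 0.455 0.   ]
side 43.34479020396694 [0.07  1.044 0.732]
dispenser 0.78 [378. 247.  77.  63.] [ 0.452 -0.047  0.   ]
dispenser 0.73 [425. 215.  67.  52.] [ 0.402 -0.236  0.   ]
dispenser 0.68 [346. 283.  58.  45.] [0.461 0.109 0.   ]
plunger_top 0.84 [375. 225.  19.  23.] [ 0.494 -0.136  0.   ]
plunger_top 0.68 [343. 269.  11.  18.] [0.488 0.065 0.   ]
plunger_top 0.55 [428. 203.  14.  19.] [ 0.413 -0.299  0.   ]
cap3_center 0.69 [289. 243.  18.  11.] [0.64  0.026 0.   ]
cap3_center 0.63 [353. 235.  14.   8.] [ 0.523 -0.07   0.   ]
card 0.64 [346. 220.  52.  28.] [ 0.566 -0.128  0.   ]
jar 0.97 [290. 262.  23.  35.] [0.601 0.092 0.   ]
jar 0.37 [351. 236.  14.   7.] [ 0.525 -0.066  0.   ]
rack 0.72 [208. 353. 103. 132.] [0.597 0.406 0.   ]
rack 0.27 [353. 235.  15.   7.] [ 0.523 -0.071  0.   ]
0.8 0.0187
```

Run:
```python
import cv2
a=cv2.imread("pics/top0.png")[170:390,250:550]; cv2.imwrite("pics/a.png",cv2.resize(a,(800,587),interpolation=3))
```

```text
(no output)
```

View pics/a.png

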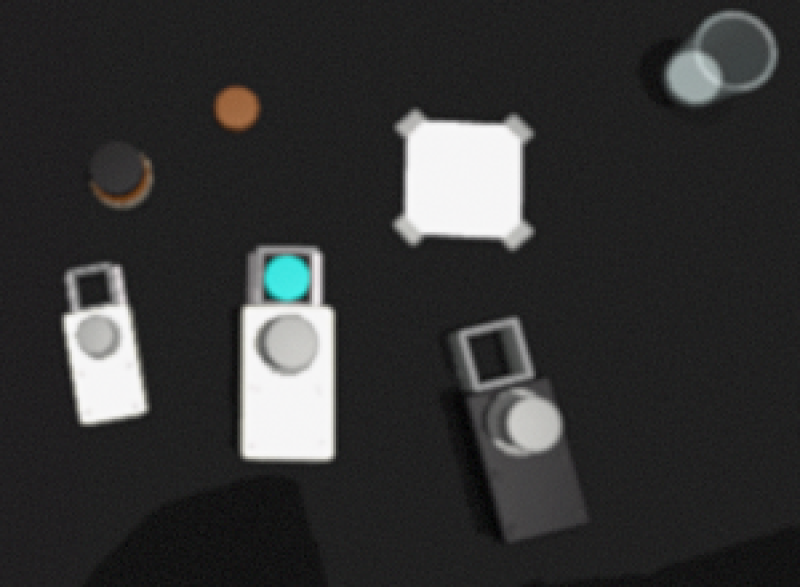

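View pics/side0.png

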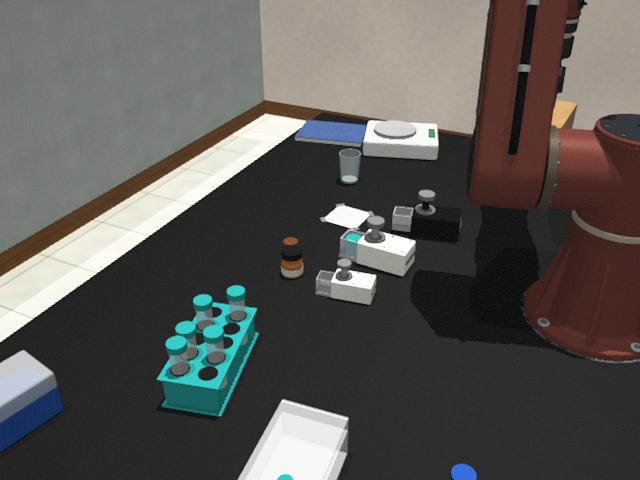

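The dispenser meant is the middle white one, with the teal cap at crop (287,277), button at (289,344) and housing x 241–335. The card is at (465,180), on the -y side, and the jar at (120,175), on the +y side.

Run:
```python
from h import *
im=cv2.imread("pics/top0.png").astype(int)
def blob(m,near):
    n,l,s,c=cv2.connectedComponentsWithStats(m.astype(np.uint8)); i=1+np.argmin(np.hypot(*(c[1:]-near).T)+1e3*(s[1:,4]<60))
    return (l==i).astype(np.uint8),c[i],s[i]
f=lambda x,y:np.array([250+x/2.667,170+y/2.667])
lum=im.mean(2)
def rect(m,z):
    q=cv2.findContours(m,0,1)[0]; q=max(q,key=cv2.contourArea)[:,0,:]
    P=np.array([at_z("top",*p,z)[:2] for p in q],np.float32)*1000
    return cv2.minAreaRect(P)
m,c,s=blob(lum>222,f(465,180)); print("card",rect(m,0),at_z("top",*c,0),s)
m,c,s=blob(lum>222,f(288,420)); print("housing",rect(m,.055),s)
b,g,r=im[...,0],im[...,1],im[...,2]
m,c,s=blob((g-r>80),f(287,277)); print("cap3",at_z("top",*c,.042),s)
G=(abs(b-r)<20)&(lum>150)&(lum<215)
G=cv2.morphologyEx(G.astype(np.uint8),cv2.MORPH_OPEN,np.ones((7,7)))
m,c,s=blob(G,f(289,344)); print("plunger",at_z("top",*c,.1),s,c)
for d in vision.recognise("top","plunger_top")[:1]: print(at_z("top",*d["box"][:2],.1))
for d in vision.recognise("top","jar")[:1]: print(at_z("top",*d["box"][:2],.04))
print(telemetry.read_orientation())
```

```text
card ((573.669189453125, -148.77325439453125), (87.43418884277344, 89.06465148925781), 85.72122955322266) [ 0.57328199 -0.14906322  0.        ] [ 403  216   42   43 1673]
housing ((437.6150207519531, 0.3172149658203125), (60.864898681640625, 144.73532104492188), 87.2994384765625) [ 342  266   32   76 1359]
cap3 [ 0.49522191 -0.00223844  0.042     ] [349 266  17  17 241]
plunger [ 0.44483994 -0.00095516  0.1       ] [350 288  19  22 335] [359.28059701 298.28955224]
[ 0.44253011 -0.00385921  0.1       ]
[0.57671567 0.11728057 0.04      ]
[ 1.55970391e-05  9.81451429e-01  1.91710958e-01 -8.21509479e-06]
```

Run:
```python
from h import *
q=[0,2**-.5,2**-.5,0]; p=[.4445,-.002]
env.command_gripper(0.0)
env.move_to(p+[.13],q)
print(telemetry.read_qpos(),telemetry.read_time(),telemetry.read_eef_pos())
print(env.line_to(p+[.072],v=.04,force_limit=16)); 
print(telemetry.read_eef_pos(),telemetry.read_wrist_force()); env.hold(.15)
print(telemetry.read_eef_pos(),telemetry.read_wrist_force())
cv2.imwrite("pics/side1.png",vision.grab_frame("side"))
```

```text
[-1.70549583e-01  2.31194147e-01 -5.23726486e-01  8.15407533e-01
 -1.92757908e-04  1.40151674e+00] 3.6583 [ 0.44482946 -0.00269985  0.13014762]
True
[ 0.44445856 -0.00199375  0.07403654] [-1.85917286  0.77269571  9.68072307]
[ 0.4444125  -0.00197101  0.07398478] [-1.61186073  1.13442708 10.32487571]
```

Run:
```python
from h import *
env.line_to([.4445,-.002,.14],v=.1)
env.move_to([.46,.09,.2],[0,2**-.5,2**-.5,0]); env.command_gripper(.02)
im=vision.grab_frame("top")
for d in vision.recognise("top","cap1_center")[:5]: print(round(d["p"],2),np.round(d["box"]),at_z("top",*d["box"][:2],.01))
cv2.imwrite("pics/b.png",cv2.resize(im[170:390,250:550],(800,587),interpolation=3))
print(telemetry.read_time(),telemetry.read_opening())
```

```text
6.9167 0.019916815385725505
```

View pics/b.png

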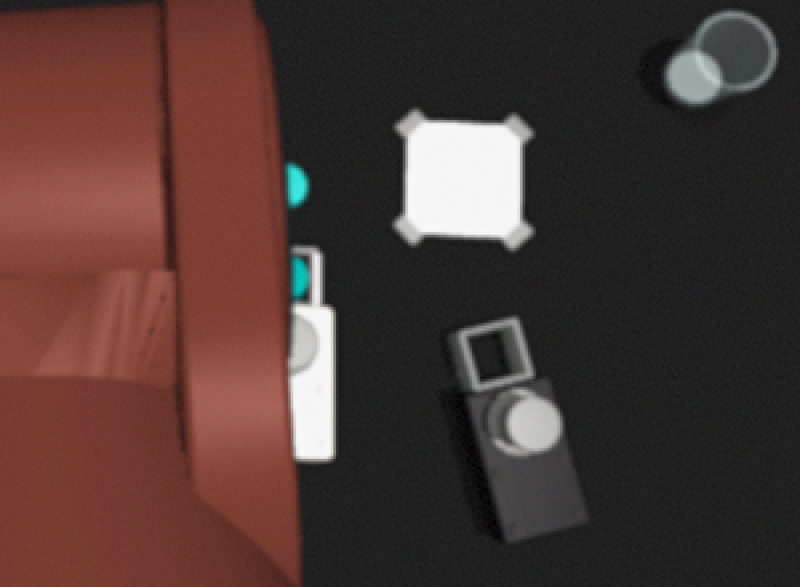

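Run:
```python
from h import *
env.move_to([.40,.22,.25],[0,2**-.5,2**-.5,0])
im=vision.grab_frame("top").astype(int)
m=((im[...,1]-im[...,2])>80).astype(np.uint8)
n,l,s,c=cv2.connectedComponentsWithStats(m)
for i in range(1,n):
    if s[i,4]>50 : print(s[i],c[i],at_z("top",*c[i],.013))
cv2.imwrite("pics/c.png",im[170:390,250:550])
w=vision.grab_frame("side"); cv2.imwrite("pics/side2.png",w[150:350,230:480])
print(telemetry.read_time())
```

```text
[  79  207  124   63 3802] [147.91609679 240.16201999] [0.58204418 0.43363445 0.013     ]
[348 231  18  17 230] [356.53913043 239.15652174] [ 0.57042902 -0.0056998   0.013     ]
[349 266  17  16 225] [356.98222222 273.59111111] [ 0.49817508 -0.0036728   0.013     ]
7.675[ WARN:0@2.579] global loadsave.cpp:1063 imwrite_ Unsupported depth image for selected encoder is fallbacked to CV_8U.
```

Run:
```python
from h import *
q=[0,2**-.5,2**-.5,0]
env.move_to([.5705,.048,.12],q)
print(env.line_to([.5705,.048,.005],v=.1,force_limit=12))
print(telemetry.read_eef_pos(),telemetry.read_time())
env.line_to([.5712,.024,.005],v=.03,force_limit=8)
print(telemetry.read_eef_pos(),telemetry.read_wrist_force())
r=env.line_to([.5735,-.121,.005],v=.04,force_limit=8)
print(r,telemetry.read_eef_pos(),telemetry.read_wrist_force())
env.hold(.3)
env.line_to([.5735,-.09,.005],v=.06); env.line_to([.5735,-.09,.12],v=.12)
env.move_to([.40,.15,.25],q)
im=vision.grab_frame("top").astype(int)
n,l,s,c=cv2.connectedComponentsWithStats(((im[...,1]-im[...,2])>80).astype(np.uint8))
for i in range(1,n):
    if s[i,4]>50 : print(s[i],c[i],at_z("top",*c[i],.013))
cv2.imwrite("pics/d.png",cv2.resize(im.astype(np.uint8)[170:390,250:550],(800,587),interpolation=3))
print(telemetry.read_time())
```

```text
False
[0.57104587 0.0479816  0.0056122 ] 10.0417
[0.57118077 0.02408602 0.00498652] [-0.58762948  0.04453649 -0.10510725]
False [ 0.57349296 -0.12094345  0.00499038] [-0.23301819 -0.53872738  0.03496669]
[  79  207  119   60 2884] [136.92475728 235.19660194] [0.59342299 0.45737254 0.013     ]
[416 229  15  15 182] [423.03846154 235.90659341] [ 0.57297014 -0.14535057  0.013     ]
[349 266  17  16 225] [356.98222222 273.59111111] [ 0.49817508 -0.0036728   0.013     ]
18.1167
```

View pics/d.png

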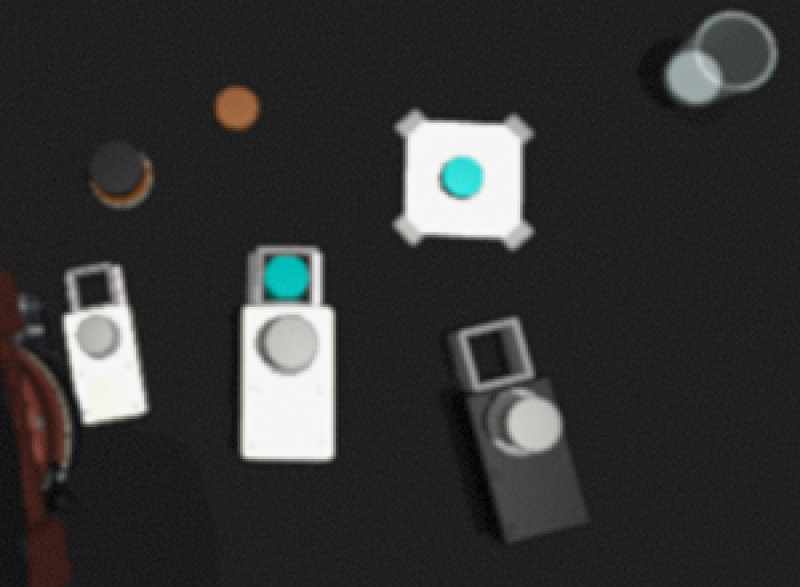

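The cap lies flat at the card's centre, at crop (462,177) with the card centre at (465,180). The other caps are still in the magazine and the jar has not moved.

```bash
python3 -c "
from h import *
env.hold(.3); print(workorder.finish_job())"
```

```text
the job is handed in; nothing more can be done
None
```

I pressed the plunger once and nudged the single ejected cap flat onto the card, about 4 mm from its centre; the other two caps and the jar look unmoved in the last overhead view, and the job is handed in, with no verdict returned.

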